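# Slide the spray can into its rack bay

### The arm

A 6-joint arm with a two-finger parallel gripper is mounted at the origin on a cart in front of the work surface, level with it; the furniture and walls round the work are solid. World frame = base frame: x ahead of the robot, y to its left, z up, the work surface at z = 0. Lengths are in m, angles in rad, forces in N, time in s.
With the tool pointing down it reaches from about 0.35 to 0.775 m from the base axis. Payload 7.3 kg.
Tool frame: the origin (TCP) lies at the very end of the fingers, on their centre line; the grasp point (between the pads) lies 19 mm behind it; z points along the fingers, y is the line along which they close (so a half turn about z gives the same grasp; the last joint's range is limited). The gripper opens to 92 mm and grips with 3 to 60 N. Pads are 19 mm wide; open, the fingers measure 130 mm over their backs; the gripper's body (75 mm by 190 mm) begins 47 mm behind the grasp point.
Start: joints at [-1.409, 0.342, 1.524, -0, 1.275, -0.146], TCP at [0.159, -0.5, 0.227] pointing down, gripper open.
Joint ranges: [-2.53, 2.53], [-0.77, 2.02], [0.04, 2.7], [-1, 4.14], [0.28, 2.66], [-3.11, 3.11]. Speed limits (rad/s): [2.57, 2.57, 3.14, 3.14, 3.14, 3.14].

### API

Orientations are given as [roll, pitch, yaw] about the fixed x, y, z axes, in that order (R = Rz(yaw) Ry(pitch) Rx(roll)).
In Python, from cell import observe, read_camera, get_calibration, hand_in, search_frame gives the robot as it stands.
- The arm moves only by the tool step_arm, never from a script. Its argument "commands" is a list of rows, each an object with "translation": the shift along the tool's x, y, z in mm, a list of three; "roll": the turn about the tool's z in rad. In form: [{"translation": [x, y, z], "roll": roll}, ...]. A call has 1 to 20 rows; each row shifts and turns the commanded pose from where the row before left it, along the tool's axes as they then stand; what a row does not reach is not made up. A row lasts 1/12 s, in which the tool goes at most 41.7 mm and 7.16 degrees, less where a joint would pass 70% of its speed; a pose out of reach is approached as far as the arm can. A call is refused whole if a number of a shift passes 41.7 or a number of a turn 0.125, either way. A call with a gripper value outside its range is refused whole. "fingers" is the opening, from 0 (shut) to 1 (fully open), set as the call begins (left out, the last holds). The fingers move at their own pace and stop on an object; "grip_force" is the grip in N (left out, the last holds). Time passes only in rows, so rows that do not move let the fingers close. It gives the time, the measured TCP pose, the force, the opening and the grip force at its end, in the units of the state.
- observe(): the state, without advancing time (a new reading comes with each control period).
- read_camera(name): name is "side" or "top" or "wrist"; returns the picture (400x640x3 uint8, red, green, blue); there is no depth.
- get_calibration(name): a dict with "camera_matrix" (3x3 intrinsics, pixels), "world_from_camera" (4x4, takes a point from camera to world coordinates). Camera axes: x right, y up, looking along -z (the intrinsics and any distortion apply to the point x, -y, -z); pixel columns grow to the right and rows downward; lengths in m; the calibration is good to about 2 mm. A picture is of the moment at which its call begins: read the wrist's pose just before it. get_calibration takes no time and is no camera call; for the wrist camera it gives the pose at the moment of the call.
- hand_in(): hands the job in; it is judged then, once.
Trained networks look in the newest picture that a camera, given by its name, has taken for a name from the list of things; names that differ only in an ending like _2 or _b are one class to them, and where a whole thing is asked for, a point or a joint stands for the part that bears it (a point fixed in the world has none). Each returns a list of dicts, best first, with "confidence" (0 to 1); they miss things now and then, are a little off and sometimes report something else, mostly with a low value. They report only what shows in the picture. A call takes as long as a camera call. They do not tell look-alikes from the thing itself.
- search_frame(camera, name): "at" ([x, y, z] in m, in world coordinates, good to about 4 mm: the middle of the surface that is visible of it).
The state is a dict: "time": time; "qpos": joint angles; "qvel": joint speeds; "joint_efforts": joint torques, N m; "tool_pos": TCP position; "tool_rot": TCP orientation; "contact_force": force on the tool from outside, world axes, zero at the start; "torque": the same for the moment, N m; "opening": finger opening in m; "grip_force": force on a finger pad.
Only numpy, scipy, OpenCV 4.12 (cv2) and the standard library are available. Lean on these libraries where they do the work, as an engineer would, in place of code of your own. Each camera call takes 0.05 s, during which the arm holds its last target. There are 200 camera calls.

### The job

Push the tall spray can across the table into the empty bay of the low two-bay wooden rack, until it stands fully home against the back board. Push it low on its body so that it slides upright and does not tip, and do not lift it off the table. Leave the paint tin in the other bay, the glue bottle, the tape measure and the small box where they stand.

Things in the scene. Friction and masses are not known exactly. Their poses are not given: they have to be found in the camera images.
- spray_can: Tall light-blue round spray can with a domed cap, 54 mm in diameter, 170 mm tall, about 0.3 kg, standing loose on the table in front of the robot. Origin: centre of its underside; z up along the can. It tips if pushed high: push within about 30 mm of the table.
- drip_mat: Thin round brown cork mat, 64 mm across, flat in the empty bay (no obstacle: the can slides over it). Origin: its centre at table height. Its +y points into the bay and turns with the rack. Bay: x from -38 to +38 mm; side cheeks begin at y = -4 mm, 45 mm high; back board's face at y = +36 mm, so the can's centre is at y = +9 mm when it touches the board. Clear in front.
- rack: Wooden two-bay rack fixed to the table, left of the robot's centre: 222 mm long in x, 52 mm deep in y, cheeks 45 mm and back board 80 mm high, no floor. Origin: at table height midway between the bay centres (x = -55 and +55 mm). Bays open to its -y, roughly the robot's right; a 34 mm divider parts them.
- paint_tin: Round paint tin, 69 mm in diameter, 105 mm tall, standing loose in the other bay. Origin: centre of its underside. Leave it alone.
- glue: Glue bottle with a nozzle, 47 x 68 x 191 mm, standing loose beyond the work, away from the robot. Origin: centre of its underside. Leave it alone.
- tape_measure: Tape measure, 48 x 82 x 71 mm, near the robot on its right. Origin: centre of its underside. Leave it alone.
- screw_box: Small red cardboard screw box, 61 x 61 x 38 mm, on the table behind the rack, at the robot's left. Origin: centre of its underside. Leave it alone.
Not all that is in view belongs to the job. Leave any red look-alike of the spray_can alone.

How it is judged:
At the end, for the whole second after the job is handed in: The spray can stands upright (within 0.06 rad) and still on the table in the empty bay, within 8 mm of touching the back board (y of spray_can in the frame of drip_mat between 0.001 and 0.016 m and x of spray_can in the frame of drip_mat between -0.016 and 0.016 m and angle between spray_can's own z axis and vertical below 0.06 rad and height (world z) of spray_can below 0.005 m and linear speed of spray_can below 0.02 m/s).
It fails at once if the spray can tips (leans more than 0.3 rad) (angle between spray_can's own z axis and vertical above 0.3 rad).
It fails at once if the spray can is lifted off the table (its underside's centre more than 12 mm up) (height (world z) of spray_can above 0.012 m).
It fails at once if the paint tin is moved by more than 12 mm (distance of paint_tin from where it was at the start of the episode above 0.012 m).
It fails at once if the glue bottle, the tape measure or the small box is moved by more than 20 mm (distance of any of glue, tape_measure, screw_box from where it was at the start of the episode above 0.02 m).
It also fails if it takes over 48 s, if anything falls off the work surface, if the arm or the gripper's body presses on something with over 40 N, if the wrist force passes 120 N, or if a joint passes its speed limit or range.

## Working session

There is one attempt and no reset: what is moved stays moved. The work goes in short steps, Python scripts to look and compute and a tool call to move; the robot and the scene stay as the last step left them, time stands still between calls to the robot, and variables do not carry over. Pictures are saved under pics/ and viewed, at most 12 in all, crops included, and the job is handed in when it is done.

Besides the shell and the picture viewer there is one more tool, called after ">>>" as a command line: name --argument value ..., lists and objects as JSON in quotes. step_arm: Moves the arm, as the interface text tells. Its arguments: {"type":"object","properties":{"commands":{"type":"array"},"fingers":{"type":"number"},"grip_force":{"type":"number"}},"required":["commands"]}

```bash
mkdir -p pics
cat > h.py <<'E'
import numpy as np, cv2
from cell import *
def ray(cam,u,v):
    c=get_calibration(cam);K=np.array(c['camera_matrix']);T=np.array(c['world_from_camera'])
    d=np.linalg.inv(K)@[u,v,1];d=T[:3,:3]@[d[0],-d[1],-d[2]];return T[:3,3],d
def onz(cam,u,v,z):
    o,d=ray(cam,u,v);return o+d*(z-o[2])/d[2]
def proj(cam,p):
    c=get_calibration(cam);K=np.array(c['camera_matrix']);T=np.linalg.inv(np.array(c['world_from_camera']))
    q=T[:3,:3]@np.array(p)+T[:3,3];q=K@[q[0],-q[1],-q[2]];return q[:2]/q[2]
E
python3 - <<'E'
from h import *
s=observe();print(s['time'],s['tool_pos'],s['tool_rot'],s['opening'])
ims=[]
for c in ['side','top']:
    im=read_camera(c);ims.append(im)
    cv2.imwrite(f'pics/{c}0.png',im[:,:,::-1])
    k=get_calibration(c);print(c,np.round(k['world_from_camera'],3).tolist(),{a:b for a,b in k.items() if a not in('world_from_camera',)})
    for n in ['spray_can','drip_mat','rack','paint_tin','glue','tape_measure','screw_box']:
        print(n,[(np.round(r['at'],3).tolist(),round(r['confidence'],2),proj(c,r['at']).round().tolist()) for r in search_frame(c,n)[:3]])
E
```

```text
0.0 [ 0.15900641 -0.49990029  0.22605708] [-3.14008237e+00 -1.99339329e-04  3.07822008e-01] 0.09191552006033527
side [[-0.799, 0.447, -0.402, 0.041], [-0.602, -0.592, 0.536, 0.742], [0.001, 0.67, 0.742, 1.005], [0.0, 0.0, 0.0, 1.0]] {'camera_matrix': array([[460.8079612 ,   0.        , 314.57898867],
       [  0.        , 460.8079612 , 192.62554688],
       [  0.        ,   0.        ,   1.        ]])}
spray_can [([0.537, 0.001, 0.133], 0.81, [333.0, 164.0]), ([0.447, 0.089, 0.113], 0.66, [341.0, 204.0])]
drip_mat [([0.639, 0.177, 0.003], 0.57, [265.0, 218.0])]
rack [([0.558, 0.232, 0.049], 0.92, [273.0, 234.0])]
paint_tin [([0.514, 0.189, 0.098], 0.73, [296.0, 220.0])]
glue [([0.741, -0.014, 0.088], 0.88, [279.0, 144.0])]
tape_measure []
screw_box [([0.476, 0.408, 0.035], 0.62, [251.0, 303.0])]
top [[-0.02, 0.995, -0.102, 0.418], [-1.0, -0.02, 0.006, 0.066], [0.004, 0.102, 0.995, 1.175], [0.0, 0.0, 0.0, 1.0]] {'camera_matrix': array([[381.84835755,   0.        , 318.42597411],
       [  0.        , 381.84835755, 202.23758217],
       [  0.        ,   0.        ,   1.        ]])}
spray_can [([0.534, -0.013, 0.173], 0.82, [346.0, 197.0]), ([0.453, 0.065, 0.168], 0.76, [317.0, 228.0])]
drip_mat [([0.628, 0.194, -0.0], 0.61, [275.0, 174.0])]
rack [([0.572, 0.219, 0.044], 0.61, [265.0, 191.0])]
paint_tin [([0.514, 0.174, 0.103], 0.67, [278.0, 208.0])]
glue [([0.742, -0.026, 0.114], 0.61, [347.0, 126.0])]
tape_measure [([0.374, -0.278, 0.063], 0.74, [436.0, 254.0])]
screw_box [([0.481, 0.397, 0.035], 0.9, [206.0, 222.0])]
```

View pics/top0.png

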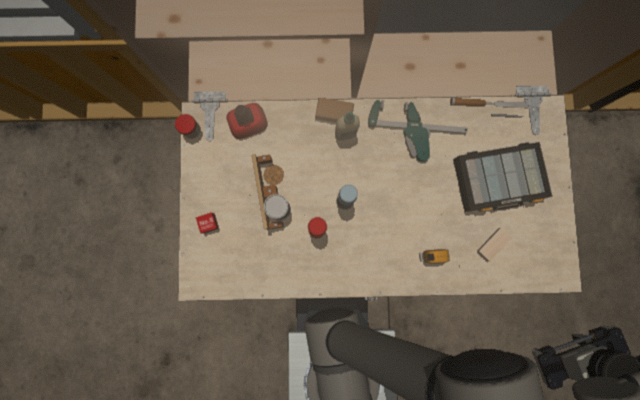

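View pics/side0.png

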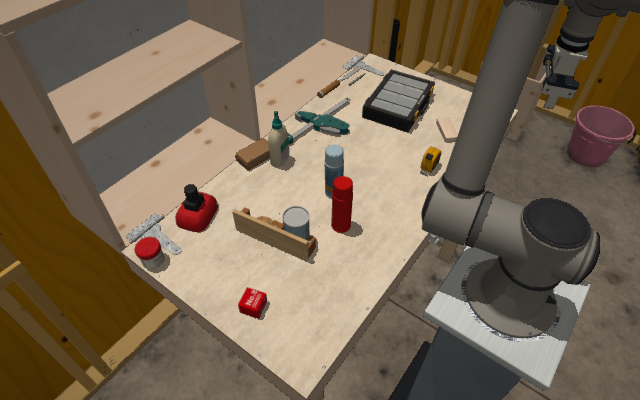

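The top view shows the light-blue can at (347,196). Its red look-alike is at (317,228), and a second red tin stands at (186,125). The mat is in the far bay at (274,174) and the paint tin in the near bay at (277,207). By colour, the target is the blue can at (347,196). I'll check it in a close crop, along with the rack's yaw and the gripper's shape.

Run:
```python
from h import *
t=cv2.imread('pics/top0.png');s=cv2.imread('pics/side0.png')
a=cv2.resize(t[145:245,235:375],None,fx=4,fy=4,interpolation=cv2.INTER_CUBIC)[:, :560]
b=cv2.resize(s[0:120,520:600],None,fx=3,fy=3.333,interpolation=cv2.INTER_CUBIC)
cv2.imwrite('pics/crop1.png',np.hstack([a,b]))
c=cv2.resize(s[135:265,225:365],None,fx=4,fy=4,interpolation=cv2.INTER_CUBIC)
w=read_camera('wrist');cv2.imwrite('pics/w0.png',w[:,:,::-1])
cv2.imwrite('pics/crop2.png',c)
k=get_calibration('wrist');print(np.round(k['world_from_camera'],3).tolist(),k['camera_matrix'].tolist())
```

```text
[[0.303, 0.915, 0.266, 0.231], [-0.953, 0.291, 0.084, -0.478], [-0.0, -0.279, 0.96, 0.386], [0.0, 0.0, 0.0, 1.0]] [[300.83869436081847, 0.0, 317.3377763756946], [0.0, 300.83869436081847, 197.44045933689284], [0.0, 0.0, 1.0]]
```

View pics/crop1.png

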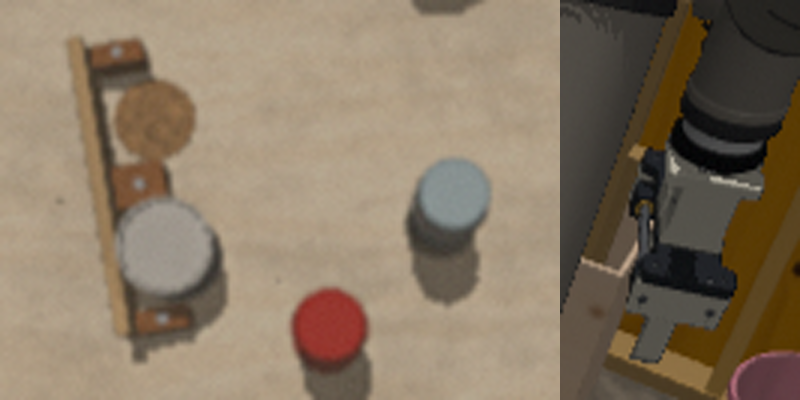

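View pics/crop2.png

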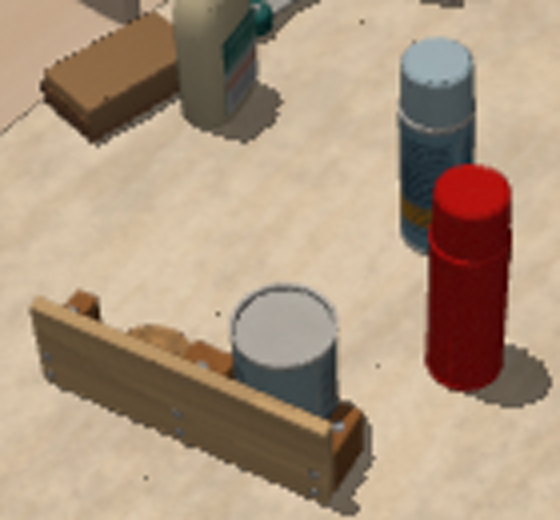

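View pics/w0.png

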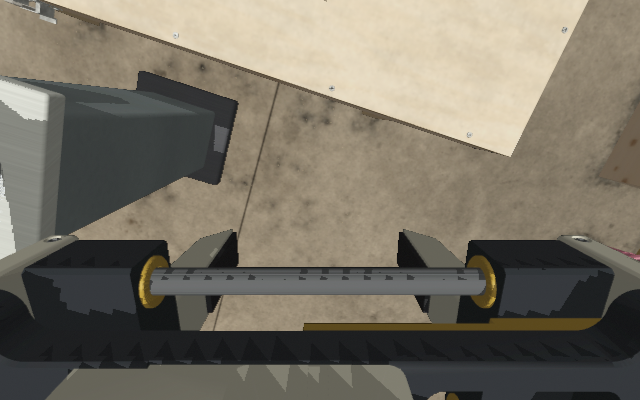

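The crops confirm the blue can as the target, at top px (349,193) and clear of the red one at (317,226). The mat is at (274,175), and the board's top edge runs from about (255.5,154.5) to (267,228).

The tool only moves pointing straight down, and the gripper's body sticks out 28 mm beyond the fingertips from about 66 mm up. With a 170 mm can, the fingertips can't touch low before the body touches high. I'll work out positions first, then choose how to push.

Run:
```python
from h import *
f=lambda *a: onz(*a).round(4)[:2]
print('cap top cam',f('top',348.75,193.25,.165))
# side crop2: offset 225,135 scale4: cap top centre (437,58); base bottom approx left(402,240)
print('cap side',f('side',225+437/4,135+60/4,.165))
print('mat top',f('top',235+156/4,145+119/4,.002))
a=f('top',235+82/4,145+40/4,.08);b=f('top',235+128/4,145+333/4,.08);print('board front edge top',a,b,np.arctan2(*(a-b)[::-1]))
# side: board top edge back-ish line (35,302)->(330,435)
a=f('side',225+35/4,135+300/4,.08);b=f('side',225+330/4,135+434/4,.08);print('board side',a,b,np.arctan2(*(a-b)[::-1]))
print('tin top',f('top',235+167/4,145+248/4,.105))
print('tin side',f('side',225+284/4,135+330/4,.105))
```

```text
cap top cam [ 0.5437 -0.0207]
cap side [ 0.5474 -0.0198]
mat top [0.6266 0.196 ]
board front edge top [0.6722 0.2408] [0.4582 0.2087] 0.1488899476094972
board side [0.6748 0.2498] [0.4554 0.2187] 0.14081211023440568
tin top [0.5163 0.1776]
tin side [0.516  0.1869]
```

The can is at about (0.545,-0.020), the mat at about (0.627,0.196) and the rack's yaw is about 0.145. The board and tin positions agree with these to about 2 mm. Next I'll go above the can.

>>> step_arm --commands '[{"translation":[32,-21.3,-2],"roll":0},{"translation":[32,-21.3,-2],"roll":0},{"translation":[32,-21.3,-2],"roll":0},{"translation":[32,-21.3,-2],"roll":0},{"translation":[32,-21.3,-2],"roll":0},{"translation":[32,-21.3,-2],"roll":0},{"translation":[32,-21.3,-2],"roll":0},{"translation":[32,-21.3,-2],"roll":0},{"translation":[32,-21.3,-2],"roll":0},{"translation":[32,-21.3,-2],"roll":0},{"translation":[32,-21.3,-2],"roll":0},{"translation":[32,-21.3,-2],"roll":0},{"translation":[32,-21.3,-2],"roll":0},{"translation":[32,-21.3,-2],"roll":0},{"translation":[32,-21.3,-2],"roll":0},{"translation":[32,-21.3,-2],"roll":0},{"translation":[0,0,0],"roll":0.1},{"translation":[0,0,0],"roll":0.1},{"translation":[0,0,0],"roll":0.1},{"translation":[0,0,0],"roll":0.1}]' --fingers 1 --grip_force 15

```text
time: 2.52
tool_pos: [0.5439, -0.02, 0.2585]
tool_rot: [3.141, 0.0, -0.096]
contact_force: [0.1, -0.4, 0.6]
opening: 0.0918
grip_force: 0.0
```

>>> step_arm --commands '[{"translation":[0,0,0],"roll":0.1},{"translation":[0,0,0],"roll":0.1},{"translation":[0,0,0],"roll":0.1},{"translation":[0,0,0],"roll":0.1},{"translation":[0,0,0],"roll":0},{"translation":[0,0,0],"roll":0}]'

```text
time: 3.02
tool_pos: [0.5438, -0.0204, 0.2587]
tool_rot: [3.142, -0.0, -0.489]
contact_force: [-0.3, -0.5, 0.2]
opening: 0.0913
grip_force: 0.0
```

Run:
```python
from h import *
s=observe();print(s['time'],s['tool_pos'],s['tool_rot'],s['contact_force'])
w=read_camera('wrist');t=read_camera('top')
cv2.imwrite('pics/w1.png',w[:,:,::-1]);cv2.imwrite('pics/t1.png',t[:,:,::-1])
for c in ['wrist','top']:
  for n in ['spray_can','drip_mat']:print(c,n,[(np.round(r['at'],3).tolist(),round(r['confidence'],2)) for r in search_frame(c,n)[:3]])
print(proj('wrist',[.545,-.02,.165]),proj('wrist',[.545,-.02,.0]),proj('wrist',[.6266,.196,0]))
```

```text
3.0167 [ 0.54375345 -0.02042963  0.25868412] [ 3.14150481e+00 -5.04414873e-06 -4.89218497e-01] [-0.27730843 -0.45649829  0.15368762]
wrist spray_can [([0.551, -0.023, 0.17], 0.8), ([0.469, 0.056, 0.168], 0.69)]
wrist drip_mat [([0.632, 0.203, -0.0], 0.59)]
top spray_can [([0.453, 0.07, 0.168], 0.81), ([0.526, -0.011, 0.156], 0.7)]
top drip_mat [([0.627, 0.193, 0.001], 0.59)]
[316.37222943 199.11306688] [316.82106797 165.62653868] [156.92814124 186.31325535]
```

View pics/w1.png

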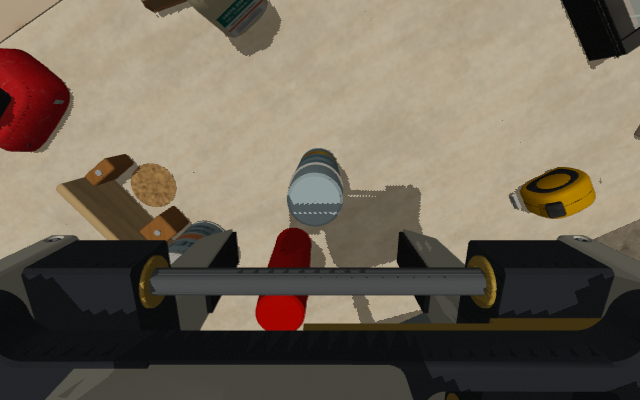

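The wrist view agrees with the estimates. The can's cap is at (316,198), predicted (316,199), and the mat at (154,185), predicted (157,186). The red look-alike is at (282,312), clear of the fingers.

A low fingertip push isn't possible with this down-only tool, because the body would strike the can at about 70 mm and tip it. Instead I'll close the fingers lightly round the can's upper body, with the closing line along the travel. The rear finger pushes, the front finger stops it tipping, and I never move up.

>>> step_arm --commands '[{"translation":[1,0,25],"roll":0},{"translation":[0,0,25],"roll":0},{"translation":[0,0,25],"roll":0},{"translation":[0,0,25],"roll":0},{"translation":[0,0,20],"roll":0},{"translation":[0,0,15],"roll":0},{"translation":[0,0,13],"roll":0},{"translation":[0,0,0],"roll":0},{"translation":[0,0,0],"roll":0}]'

```text
time: 4.07
tool_pos: [0.5444, -0.0209, 0.1104]
tool_rot: [3.141, 0.001, -0.492]
contact_force: [-0.6, -1.0, 0.6]
opening: 0.0915
grip_force: 0.0
```

>>> step_arm --commands '[{"translation":[0,0,0],"roll":0},{"translation":[0,0,0],"roll":0},{"translation":[0,0,0],"roll":0},{"translation":[0,0,0],"roll":0},{"translation":[0,0,0],"roll":0},{"translation":[0,0,0],"roll":0},{"translation":[0,0,0],"roll":0},{"translation":[0,0,0],"roll":0},{"translation":[0,0,0],"roll":0},{"translation":[0,0,0],"roll":0},{"translation":[0,0,0],"roll":0},{"translation":[0,0,0],"roll":0}]' --fingers 0.56 --grip_force 8

```text
time: 5.07
tool_pos: [0.5448, -0.0209, 0.1109]
tool_rot: [-3.141, -0.0, -0.492]
contact_force: [0.4, 0.6, 2.9]
opening: 0.0535
grip_force: 8.0
```

>>> step_arm --commands '[{"translation":[0,-3,0],"roll":0},{"translation":[0,-6,0],"roll":0},{"translation":[0,-8,0],"roll":0},{"translation":[0,-8,0],"roll":0},{"translation":[0,-6,0],"roll":0},{"translation":[0,-4,0],"roll":0},{"translation":[0,0,0],"roll":0}]'

```text
time: 5.65
tool_pos: [0.5617, 0.0111, 0.1107]
tool_rot: [-3.141, -0.0, -0.491]
contact_force: [-0.5, 0.1, 3.4]
opening: 0.0536
grip_force: 8.0
```

Run:
```python
from h import *
s=observe();print(s['time'],s['tool_pos'],s['contact_force'],s['torque'],s['opening'],s['grip_force'])
im=read_camera('side');cv2.imwrite('pics/s2.png',cv2.resize(im[90:240,225:405,::-1],None,fx=4,fy=4,interpolation=cv2.INTER_CUBIC))
p=s['tool_pos'];print([((proj('side',[p[0],p[1],z])-[225,90])*4).round() for z in (0,.1,.17)])
```

```text
5.65 [0.56169716 0.0110891  0.11066667] [-0.51802052  0.09686601  3.43101332] [-0.11833555  0.19453054 -0.04423731] 0.0536162552931405 8.026669361552194
[array([389., 422.]), array([391., 325.]), array([393., 251.])]
```

View pics/s2.png

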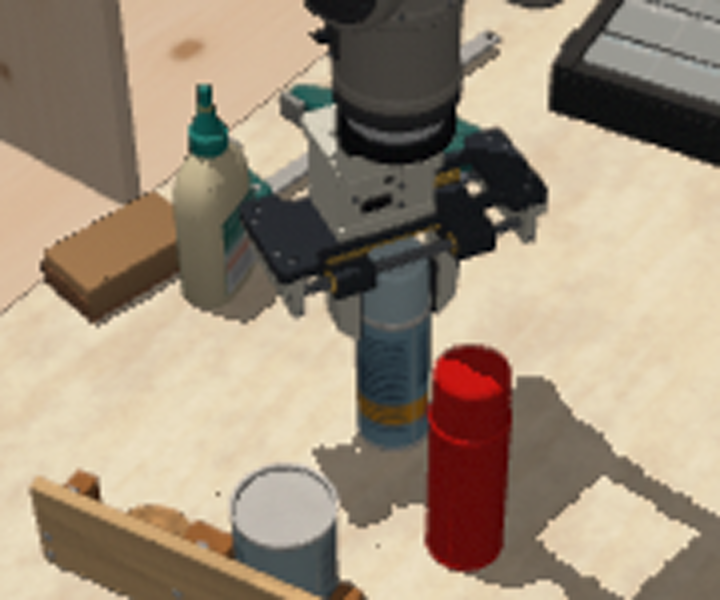

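The can stands upright between the fingers at crop px (393,320), its base at (392,440), and has slid along the table. The red can at (468,460) and the glue are untouched. I'll continue to the point in front of the bay.

>>> step_arm --commands '[{"translation":[0,-4,0],"roll":0},{"translation":[0,-7,0],"roll":0},{"translation":[0,-9,0],"roll":0},{"translation":[0,-9,0],"roll":0},{"translation":[0,-9,0],"roll":0},{"translation":[0,-9,0],"roll":0},{"translation":[0,-9,0],"roll":0},{"translation":[0,-9,0],"roll":0},{"translation":[0,-9,0],"roll":0},{"translation":[0,-9,0],"roll":0},{"translation":[0,-9,0],"roll":0},{"translation":[0,-9,0],"roll":0},{"translation":[0,-9,0],"roll":0},{"translation":[0,-9,0],"roll":0},{"translation":[0,-9,0],"roll":0},{"translation":[0,-9,0],"roll":0},{"translation":[0,-9,0],"roll":0},{"translation":[0,-5,0],"roll":0},{"translation":[0,-2,0],"roll":0},{"translation":[0,0,0],"roll":0}]'

```text
time: 7.37
tool_pos: [0.6338, 0.1454, 0.1107]
tool_rot: [-3.141, -0.0, -0.492]
contact_force: [-0.0, -0.9, 2.4]
opening: 0.054
grip_force: 8.0
```

>>> step_arm --commands '[{"translation":[0,0,0],"roll":-0.08},{"translation":[0,0,0],"roll":-0.08},{"translation":[0,0,0],"roll":-0.08},{"translation":[0,0,0],"roll":-0.08},{"translation":[0,0,0],"roll":-0.08},{"translation":[0,0,0],"roll":-0.08},{"translation":[0,0,0],"roll":-0.08},{"translation":[0,0,0],"roll":-0.075},{"translation":[0,0,0],"roll":0},{"translation":[0,0,0],"roll":0}]'

```text
time: 8.2
tool_pos: [0.6336, 0.1447, 0.1108]
tool_rot: [-3.141, -0.0, 0.14]
contact_force: [-0.7, -1.1, 2.3]
opening: 0.0535
grip_force: 8.0
```

Run:
```python
from h import *
s=observe();print(s['time'],s['tool_pos'],s['tool_rot'],s['contact_force'],s['torque'],s['opening'],s['grip_force'])
a=read_camera('side')[120:270,210:360,::-1];b=read_camera('wrist')[100:350,60:460,::-1]
cv2.imwrite('pics/m3.png',np.hstack([cv2.resize(a,(400,400)),cv2.resize(b,(400,250))if 0 else cv2.copyMakeBorder(b,0,150,0,0,cv2.BORDER_CONSTANT)]))
p=s['tool_pos'];yw=.145;ux=np.array([np.cos(yw),np.sin(yw),0]);uy=np.array([-ux[1],ux[0],0])
m=np.array([.6266,.196,0]);d=np.array(p)-m;print('in mat frame',d@ux,d@uy)
q=m+.036*uy
for e in(-.165,.055):x=m+e*ux+.036*uy+[0,0,.08];print('edge',proj('side',x),proj('wrist',x)-[60,100])
for e in (-.038,.038):x=m+e*ux-.004*uy+[0,0,.045];print('cheek',((proj('side',x)-[210,120])*400/150).round(),(proj('wrist',x)-[60,100]).round())
```

```text
8.2 [0.6335771  0.14467451 0.11075332] [-3.14132356e+00 -4.14059106e-04  1.40119766e-01] [-0.73626787 -1.06594983  2.31628506] [-0.32025356  0.08081271  0.01677491] 0.05354270529997608 8.025745795282546
in mat frame -0.0005122653676197083 -0.05179501564991421
edge [309.30879814 240.08227609] [152.10943825 312.25476737]
edge [236.16691451 207.42643939] [116.19954161  44.56085812]
cheek [174. 263.] [199. 154.]
cheek [110. 235.] [193.  62.]
```

View pics/m3.png

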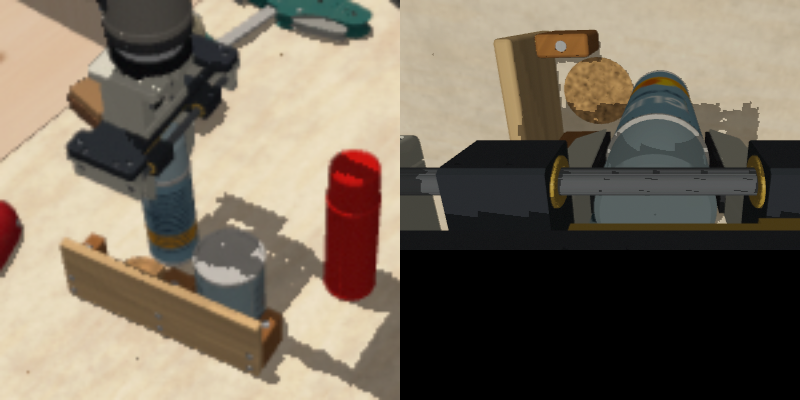

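Seen close up, the far cheek's inner corner is at (598,55), predicted (593,62), and the mat is just ahead of the can. Bay and can are lined up, and the tin is untouched. I'll slide in.

>>> step_arm --commands '[{"translation":[0,-3,0],"roll":0},{"translation":[0,-5,0],"roll":0},{"translation":[0,-6,0],"roll":0},{"translation":[0,-6,0],"roll":0},{"translation":[0,-6,0],"roll":0},{"translation":[0,-6,0],"roll":0},{"translation":[0,-6,0],"roll":0},{"translation":[0,-6,0],"roll":0},{"translation":[0,-5,0],"roll":0},{"translation":[0,-4,0],"roll":0},{"translation":[0,-2,0],"roll":0},{"translation":[0,0,0],"roll":0},{"translation":[0,0,0],"roll":0}]'

```text
time: 9.38
tool_pos: [0.6256, 0.1997, 0.1107]
tool_rot: [-3.141, -0.0, 0.143]
contact_force: [0.0, 0.8, 1.4]
opening: 0.0532
grip_force: 8.0
```

>>> step_arm --commands '[{"translation":[0,-1.5,0],"roll":0},{"translation":[0,-1.5,0],"roll":0},{"translation":[0,0,0],"roll":0}]'

```text
time: 9.63
tool_pos: [0.6253, 0.2021, 0.1107]
tool_rot: [3.141, 0.0, 0.143]
contact_force: [0.3, -1.8, 1.0]
opening: 0.0532
grip_force: 8.0
```

>>> step_arm --commands '[{"translation":[0,-1.5,0],"roll":0},{"translation":[0,0,0],"roll":0},{"translation":[0,0,0],"roll":0}]'

```text
time: 9.88
tool_pos: [0.625, 0.2036, 0.1107]
tool_rot: [3.141, 0.0, 0.143]
contact_force: [0.4, -1.9, 0.6]
opening: 0.0533
grip_force: 8.0
```

Run:
```python
from h import *
s=observe();print(s['time'],s['tool_pos'],s['tool_rot'],s['contact_force'],s['torque'],s['opening'],s['grip_force'])
a=read_camera('side')[120:270,210:360,::-1];b=read_camera('wrist')[100:350,60:460,::-1]
cv2.imwrite('pics/m4.png',np.hstack([cv2.resize(a,(400,400)),cv2.copyMakeBorder(b,0,150,0,0,cv2.BORDER_CONSTANT)]))
p=s['tool_pos'];yw=.145;ux=np.array([np.cos(yw),np.sin(yw),0]);uy=np.array([-ux[1],ux[0],0])
m=np.array([.6266,.196,0]);d=np.array(p)-m;print('in mat frame',d@ux,d@uy)
for z in(0,.1,.17):print(((proj('side',[p[0],p[1],z])-[210,120])*400/150).round(),(proj('wrist',[p[0],p[1],z])-[60,100]).round()+[400,0])
```

```text
9.8833 [0.62502916 0.20362855 0.1106638 ] [3.14147172e+00 2.32599239e-05 1.42787679e-01] [ 0.42619623 -1.8991593   0.60869846] [-0.50149218 -0.06516136  0.01986209] 0.05327566993304825 8.03478566071135
in mat frame -0.00045208455316795296 0.007775468489516145
[139. 285.] [657.  95.]
[131. 221.] [657. 139.]
[124. 172.] [657. 213.]
```

View pics/m4.png

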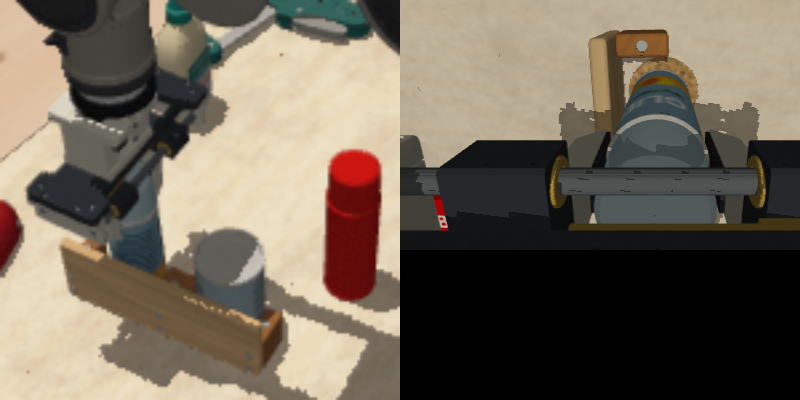

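The can is in the bay over the mat, its base at about (660,80), and upright. The front finger is clear above the board. I'll nudge forward a little to feel the contact.

>>> step_arm --commands '[{"translation":[0,-1,0],"roll":0},{"translation":[0,0,0],"roll":0},{"translation":[0,0,0],"roll":0}]'

```text
time: 10.23
tool_pos: [0.6249, 0.2047, 0.1107]
tool_rot: [3.142, 0.0, 0.143]
contact_force: [-0.1, -1.0, 0.6]
opening: 0.0537
grip_force: 8.0
```

>>> step_arm --commands '[{"translation":[0,-1,0],"roll":0},{"translation":[0,0,0],"roll":0},{"translation":[0,0,0],"roll":0}]'

```text
time: 10.48
tool_pos: [0.6247, 0.2057, 0.1107]
tool_rot: [-3.142, 0.0, 0.143]
contact_force: [-0.5, -2.1, 0.7]
opening: 0.0536
grip_force: 8.0
```

>>> step_arm --commands '[{"translation":[0,-1,0],"roll":0},{"translation":[0,0,0],"roll":0},{"translation":[0,0,0],"roll":0}]'

```text
time: 10.73
tool_pos: [0.6246, 0.2067, 0.1107]
tool_rot: [-3.142, -0.0, 0.143]
contact_force: [-0.2, -1.2, 1.0]
opening: 0.0539
grip_force: 8.0
```

>>> step_arm --commands '[{"translation":[0,-1,0],"roll":0},{"translation":[0,0,0],"roll":0},{"translation":[0,0,0],"roll":0}]'

```text
time: 10.98
tool_pos: [0.6244, 0.2077, 0.1107]
tool_rot: [3.142, -0.0, 0.143]
contact_force: [0.3, -1.5, 1.1]
opening: 0.0535
grip_force: 8.0
```

>>> step_arm --commands '[{"translation":[0,-1,0],"roll":0},{"translation":[0,-1,0],"roll":0},{"translation":[0,0,0],"roll":0}]'

```text
time: 11.23
tool_pos: [0.6243, 0.2086, 0.1107]
tool_rot: [3.14, 0.0, 0.143]
contact_force: [0.8, -6.0, 1.8]
opening: 0.0537
grip_force: 8.0
```

Run:
```python
from h import *
s=observe();print(s['time'],s['tool_pos'],s['contact_force'],s['torque'],s['opening'])
a=read_camera('top')[140:240,230:330,::-1];b=read_camera('wrist')[110:330,120:360,::-1]
cv2.imwrite('pics/m5.png',np.hstack([cv2.resize(a,(240,440),interpolation=2)[:, :0],cv2.resize(b,(480,440),interpolation=2)]))
p=s['tool_pos'];yw=.145;ux=np.array([np.cos(yw),np.sin(yw),0]);uy=np.array([-ux[1],ux[0],0])
for z in(0,.05):
  x=np.array([p[0],p[1],z]);print(z,'left/right edge of can',[((proj('wrist',x+e*uy)-[120,110])*2).round() for e in(.027,-.027)])
m=np.array([.6266,.196,0])
for z in(.0,.08):print('board face',[((proj('wrist',m+e*ux+.036*uy+[0,0,z])-[120,110])*2).round() for e in(.02,.055)])
```

```text
11.2333 [0.62432391 0.20858304 0.11066189] [ 0.79176436 -5.99826785  1.76023312] [-1.14299172 -0.14218378 -0.01796887] 0.05367747272094723
0 left/right edge of can [array([336., 170.]), array([452., 169.])]
0.05 left/right edge of can [array([324., 205.]), array([464., 204.])]
board face [array([343., 127.]), array([341.,  48.])]
board face [array([323., 176.]), array([319.,  68.])]
```

View pics/m5.png

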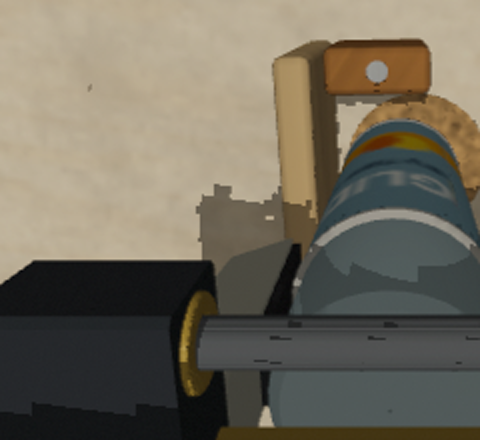

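Contact is felt at -6 N. The board's top edge shows at col 308, about 4 mm beyond my estimate, and the can's base centre sits about 10 mm past the mat's centre, as it should. I'll release and look.

>>> step_arm --commands '[{"translation":[0,1,0],"roll":0},{"translation":[0,0,0],"roll":0},{"translation":[0,0,0],"roll":0},{"translation":[0,0,0],"roll":0},{"translation":[0,0,0],"roll":0},{"translation":[0,0,0],"roll":0},{"translation":[0,0,0],"roll":0},{"translation":[0,0,0],"roll":0},{"translation":[0,0,0],"roll":0},{"translation":[0,0,0],"roll":0}]' --fingers 1

```text
time: 12.17
tool_pos: [0.6243, 0.2086, 0.1107]
tool_rot: [3.142, 0.0, 0.143]
contact_force: [0.4, 0.3, -0.4]
opening: 0.0919
grip_force: 0.0
```

>>> step_arm --commands '[{"translation":[0,0,-10],"roll":0},{"translation":[0,0,-15],"roll":0},{"translation":[0,0,-20],"roll":0},{"translation":[0,0,-20],"roll":0},{"translation":[0,0,-20],"roll":0},{"translation":[0,0,-20],"roll":0},{"translation":[0,0,-15],"roll":0},{"translation":[0,0,-5],"roll":0},{"translation":[0,0,0],"roll":0},{"translation":[0,0,0],"roll":0}]'

```text
time: 13.0
tool_pos: [0.6241, 0.2086, 0.2353]
tool_rot: [3.141, 0.0, 0.143]
contact_force: [-0.3, 0.1, 0.3]
opening: 0.0918
grip_force: 0.0
```

>>> step_arm --commands '[{"translation":[-20,25,0],"roll":0},{"translation":[-30,30,0],"roll":0},{"translation":[-30,30,0],"roll":0},{"translation":[-30,30,0],"roll":0},{"translation":[-20,30,0],"roll":0},{"translation":[-20,30,0],"roll":0},{"translation":[0,25,0],"roll":0},{"translation":[0,0,0],"roll":0},{"translation":[0,0,0],"roll":0}]'

```text
time: 13.75
tool_pos: [0.5051, -0.0098, 0.2347]
tool_rot: [-3.141, 0.002, 0.14]
contact_force: [0.5, -0.7, -0.3]
opening: 0.0916
grip_force: 0.0
```

Run:
```python
from h import *
s=observe();print(s['time'],s['tool_pos'],s['opening'])
a=read_camera('side');b=read_camera('top')
cv2.imwrite('pics/m6.png',np.hstack([cv2.resize(a[150:270,220:340,::-1],(400,400),interpolation=2),cv2.resize(b[140:240,235:335,::-1],(400,400),interpolation=2)]))
for c in('side','top'):
  for n in('spray_can','paint_tin'):print(c,n,[(np.round(r['at'],3).tolist(),round(r['confidence'],2)) for r in search_frame(c,n)[:3]])
for z in(.0,.1,.17):print(((proj('side',[.6243,.2086,z])-[220,150])*400/120).round(),((proj('top',[.6243,.2086,z])-[235,140])*4).round()+[400,0])
```

```text
13.75 [ 0.50513761 -0.00980923  0.23473982] 0.0916433301143289
side spray_can [([0.447, 0.084, 0.111], 0.71), ([0.608, 0.216, 0.141], 0.6)]
side paint_tin [([0.511, 0.188, 0.099], 0.89)]
top spray_can [([0.612, 0.204, 0.169], 0.93), ([0.448, 0.074, 0.166], 0.63)]
top paint_tin [([0.518, 0.179, 0.102], 0.81)]
[138. 260.] [540. 143.]
[127. 181.] [523. 119.]
[118. 120.] [509.  99.]
```

View pics/m6.png

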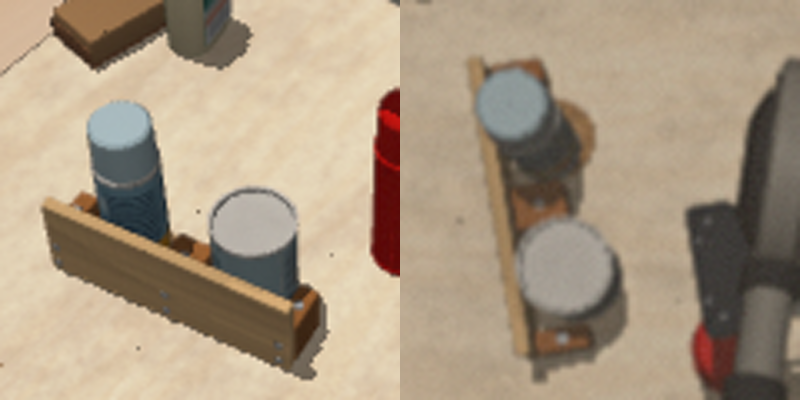

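The side view shows the can free-standing and upright in the far bay, its cap at (120,122) against a predicted (118,120). The top view agrees: cap at (512,103), predicted (509,99), touching the board. The tin stands where it stood, so I'll hand in.

```bash
python3 -c "
from h import *
print(hand_in())"
```

```text
the job is handed in; nothing more can be done
None
```

The spray can stands upright against the back board in the empty bay and the job is handed in, but I did not push it low as you asked: the tool only points down and its body would have hit the can about 70 mm up, so I slid it along the table, never raising the arm, in a light 8 N grip about 110–130 mm up. The paint tin checks out unmoved; I saw no contact with the glue bottle, tape measure or small box but did not re-measure them.

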